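Rock a tight bung out of its port block

TASK

Take the tight bung out of the metal port block without lifting the block off its base plate: as you draw it upward, rock its handle clearly over to the right and then clearly over to the left (as seen from the robot, along the block's length), so that it comes loose one side at a time. Then set the bung down gently, standing upright with its handle up, on the white board, let go, and leave everything else alone.

Things in the scene. Friction and masses are not known exactly. Their poses are not given: they have to be found in the camera images.
- bung: Black rubber stopper with grey plastic handle, 99 mm tall, 0.14 kg. Origin: centre of its collar's underside; z up through the handle, y along its long side. Collar 46 (x) by 68 (y) by 8 mm, resting on the block's top when seated. Below it a shank 30 (x) by 44 (y) mm goes 30 mm down into the block; the bung can stand on the shank's flat end. Once those 30 mm are out it is clear of the block.
- handle (a point): Grip point in the handle, 48 mm above the bung's origin; axes as the bung's. The handle is a block 40 mm (x) by 24 mm (y), 8 to 62 mm above the origin, with a lip 44 x 27 mm on top up to 69 mm. Grip it across the 24 mm, so that the fingers close along the rocking direction.
- rib_a (a point): Rounded rib along the shank's +y face, 2.5 mm proud; point 22 mm out in y, 16 mm below the bung's origin. Seated, it is caught under a sprung nose inside the block. Raising this side about 7 mm pops it past the nose (about 10 N): tip the bung about 0.25 rad about its x axis, handle to -y (right), over the -y edge of its collar. Grip firmly.
- rib_b (a point): The same rib on the -y face. With rib_a free, keep that side up and tip the bung about 0.25 rad the other way, handle to +y (left), over the freed rib, to pop this one; rocking may be repeated. Then the bung lifts out freely. A straight pull must beat both noses at once (about 20 N), which lifts the block instead.
- mouth (a point): Centre of the port's mouth, on the flat top face of the aluminium block, 72 mm above the bench; z up, y along the block to the left, as the seated bung's axes. Block 90 (x) by 150 (y) by 60 mm, a stub pipe on its -x face, on a fixed steel base plate 130 by 180 by 12 mm; two guide pins stand 8 mm above the top at y = +-64 mm. Mouth 34 (x) by 56 (y) mm.
- block (a joint): How far the block has been raised along its guide pins off the base plate, m: 0 = resting on the base plate. Only its own weight (about 8 N) holds it down.
- board: Flat white plastic board, 300 (its x) by 200 (its y) by 20 mm, fixed, lying on the bench; origin at the centre of its underside, z up.
- timer: Bystander: flat white digital timer, 58 x 66 x 17 mm, loose; origin at the centre of its underside.
- glue: Bystander: small upright white bottle, 21 mm across and 68 mm tall, loose; origin at the centre of its underside.
Things that resemble listed ones, but are neither listed nor needed, are in the scene too. What is shaped like the bung but yellow is not meant.

How it is judged:
By the outcome, as a careful person would: the job done as asked, in the order asked, and still so for the second after the job is handed in, with the robot touching nothing.
It also fails if it takes over 45 s, if anything falls off the work surface, if the arm or the gripper's body presses on something with over 40 N, if the wrist force passes 120 N, or if a joint passes its speed limit or range.

ROBOT

A 7-joint arm with a two-finger parallel gripper is mounted at the origin on a cart in front of the work surface, level with it; the furniture and walls round the work are solid. World frame = base frame: x ahead of the robot, y to its left, z up, the work surface at z = 0. Lengths are in m, angles in rad, forces in N, time in s.
With the tool pointing down it reaches from about 0.425 to 0.875 m from the base axis. Payload 4.7 kg.
Tool frame: the origin (TCP) lies midway between the tips of the shut fingers; the grasp point (between the pads) lies 19 mm behind it; z points along the fingers, y is the line along which they close (so a half turn about z gives the same grasp; the last joint's range is limited). The gripper opens to 87 mm and grips with 3 to 60 N. Pads are 19 mm wide; open, the fingers measure 117 mm over their backs; the gripper's body (75 mm by 190 mm) begins 51 mm behind the grasp point.
Start: joints at [-1.307, 0.321, -0.07, 1.45, 0.023, 1.371, -0.057], TCP at [0.161, 0.63, 0.223] pointing down, gripper open.
Joint ranges: [-2.86, 2.86], [-0.3, 2.09], [-1.38, 1.24], [0.06, 2.45], [-1.56, 4.7], [0.09, 2.05], [-2.69, 2.69]. Speed limits (rad/s): [2.57, 2.57, 3.14, 3.14, 3.14, 3.14, 3.14].

INTERFACE

Orientations are given as a rotation vector (axis times angle).
In Python, from bench import ctrl gives the robot as it stands. The module is installed in compiled form; this text tells all that it offers.
- The arm moves only by the shell command python3 -m handwheel 'ROWS' [FORCE]. ROWS is JSON, a list of rows, each a list of 7 numbers: the finger opening in m, from 0 to 0.087, then the shift along the tool's x, y, z in m, then the turn, a rotation vector about the tool's x, y, z in degrees. A call has 1 to 12 rows; each row shifts and turns the commanded pose from where the row before left it, along the tool's axes as they then stand; what a row does not reach is not made up. A row lasts 1/8 s, in which the tool goes at most 62.5 mm and 10.7 degrees, less where a joint would pass 70% of its speed; a pose out of reach is approached as far as the arm can. A call is refused whole if a number of a shift passes 0.0625 or a number of a turn 10.7, either way. A call with a gripper value outside its range is refused whole. The fingers move at their own pace and stop on an object; FORCE is the grip in N (left out, the last holds). Time passes only in rows, so rows that do not move let the fingers close. It gives the time, the measured TCP pose, the force, the opening and the grip force at its end, in the units of the state.
- ctrl.get_state(): the state, without advancing time (a new reading comes with each control period).
- ctrl.get_image(name): name is "scene" or "top"; returns (picture, depth): 420x560x3 uint8, blue, green, red; 420x560 float32, m along the optical axis (not along the pixel's ray), 0 where there is no reading.
- ctrl.camera_info(name): a dict with "intrinsics" (3x3 intrinsics, pixels), "R" (3x3) and "t" (3): a world point X has camera coordinates R X + t. Camera axes: x right, y down, z forward; pixel columns grow to the right and rows downward; lengths in m; the calibration is good to about 2 mm. A picture is of the moment at which its call begins. camera_info takes no time and is no camera call.
- ctrl.close_job(): hands the job in; it is judged then, once.
The state is a dict: "time": time; "joint_positions": joint angles; "qd": joint speeds; "joint_torque": joint torques, N m; "position": TCP position; "tool_rot": TCP orientation; "ft_force": force on the tool from outside, world axes, zero at the start; "torque": the same for the moment, N m; "grip_width": opening from 0.0 (shut) to 1.0 (fully open); "grip_force": force on a finger pad.
Only numpy, scipy, OpenCV 4.12 (cv2) and the standard library are available. Lean on these libraries where they do the work, as an engineer would, in place of code of your own. Each camera call takes 0.05 s, during which the arm holds its last target. There are 200 camera calls.

## Working session

There is one attempt and no reset: what is moved stays moved. The work goes in short steps, Python scripts to look and compute and a shell command to move; the robot and the scene stay as the last step left them, time stands still between calls to the robot, and variables do not carry over. Pictures are saved under pics/ and viewed, at most 10 in all, crops included, and the job is handed in when it is done.

```bash
mkdir -p pics; cat > h.py <<'E'
import numpy as np,cv2
from bench import ctrl
def info(n):
    c=ctrl.camera_info(n);return np.array(c["intrinsics"]),np.array(c["R"]),np.array(c["t"])
def world(n,d):
    K,R,t=info(n);v,u=np.mgrid[:d.shape[0],:d.shape[1]]
    p=np.stack([u,v,np.ones_like(u)],-1)@np.linalg.inv(K).T*d[...,None]
    return (p-t)@R
E
python3 - <<'E'
from h import *
for n in("scene","top"):
    im,d=ctrl.get_image(n);cv2.imwrite(f"pics/{n}0.png",im);np.save(f"{n}.npy",d);K,R,t=info(n);print(n,K[0,0],-R.T@t,R[2])
s=ctrl.get_state();print(s)
E
```

```text
scene 427.7725538255346 [0.23597179 0.48777859 0.70214825] [ 0.41148962 -0.56960361 -0.71149702]
top 388.26495508284273 [ 0.49965933 -0.00624229  1.04465934] [ 9.67974108e-02 -1.45973157e-04 -9.95304094e-01]
{'time': 0.1, 'joint_positions': array([-1.30685188,  0.32178542, -0.07005031,  1.45156838,  0.02265355,
        1.37082287, -0.05690647]), 'qd': array([ 5.73932421e-04, -9.80235694e-04, -2.39620562e-04, -2.46392023e-03,
        5.28772443e-04,  5.65798250e-04,  9.33080138e-05]), 'joint_torque': array([-3.44115597e-05, -4.92573810e+01, -4.05740384e-01, -3.13399673e+01,
       -6.41016732e-02,  3.95920523e-02,  7.00490341e-05]), 'position': array([0.16067544, 0.62930022, 0.2215392 ]), 'tool_rot': array([-3.91426750e-01, -3.11704429e+00,  2.82348956e-03]), 'ft_force': array([ 0.11190908, -0.19057151,  0.16393326]), 'torque': array([-0.0204203 ,  0.00933875,  0.00017752]), 'grip_force': 0.0, 'grip_width': 1.0009846930318969}
```

View pics/scene0.png

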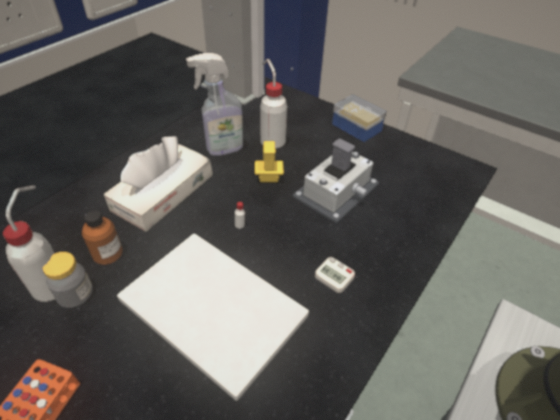

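View pics/top0.png

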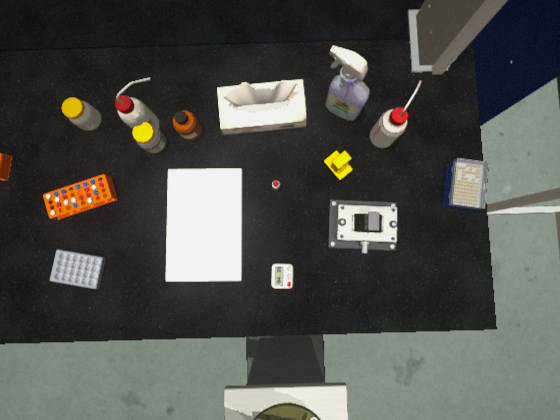

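The top view shows the block at about (364,224) with the grey handle near (372,220), the board at (205,225), the timer at (282,276), the glue at (276,184) and the yellow decoy at (339,165). The scene view agrees: handle at (344,153), block at (338,185).

```bash
python3 - <<'E'
from h import *
im=cv2.imread("pics/top0.png");d=np.load("top.npy");W=world("top",d)
def rect(m,name):
    p=W[m];r=cv2.minAreaRect(p[:,:2].astype(np.float32));print(name,m.sum(),"c",np.round(r[0],4),"size",np.round(r[1],3),"ang",round(r[2],1),"z",np.round(np.percentile(p[:,2],[5,50,95]),4))
reg=np.zeros(d.shape,bool);reg[185:262,315:410]=1
z=W[...,2]
rect(reg&(z>.125)&(z<.16),"handle top")
rect(reg&(z>.066)&(z<.077),"block top")
rect(reg&(z>.006)&(z<.018),"plate")
r2=np.zeros_like(reg);r2[160:290,155:250]=1
rect(r2&(z>.012),"board")
r3=np.zeros_like(reg);r3[255:300,265:300]=1;rect(r3&(z>.01),"timer")
r4=np.zeros_like(reg);r4[170:200,260:290]=1;rect(r4&(z>.02),"glue")
r5=np.zeros_like(reg);r5[145:185,320:358]=1;rect(r5&(z>.03),"decoy")
# bare bench
print("bench z",np.median(z[290:320,200:260]))
# scene view
im2=cv2.imread("pics/scene0.png");d2=np.load("scene.npy");W2=world("scene",d2);z2=W2[...,2]
W=W2;q=np.zeros_like(reg);q[130:220,290:385]=1
rect(q&(z2>.132)&(z2<.15),"s handle top");rect(q&(z2>.066)&(z2<.077),"s block top")
rect(q&(z2>.09)&(z2<.15),"s handle all")
# ray onto plane: board corners by colour in top
K,R,t=info("top")
def ray(u,v,h):
    c=-R.T@t;g=R.T@np.linalg.inv(K)@[u,v,1];return c+g*(h-c[2])/g[2]
def cr(mask,h,nm):
    c=max(cv2.findContours(mask.astype(np.uint8),cv2.RETR_EXTERNAL,2)[0],key=cv2.contourArea)
    b=cv2.boxPoints(cv2.minAreaRect(c));P=np.array([ray(u,v,h) for u,v in b]);print(nm,np.round(P.mean(0),4),np.round(P[:,:2],3).tolist())
cr(r2&(im.min(2)>200),.02,"board ray")
cr(reg&(im.min(2)>130),.072,"block ray")
cv2.imwrite("pics/crop.png",cv2.resize(im[185:262,315:410],None,fx=7,fy=7,interpolation=2))
E
```

```text
handle top 219 c [ 0.5673 -0.2192] size [0.024 0.043] ang 86.4 z [0.1302 0.1408 0.1435]
block top 1567 c [ 0.5671 -0.2194] size [0.15 0.09] ang 85.8 z [0.0686 0.0719 0.0752]
plate 991 c [ 0.5572 -0.2319] size [0.206 0.148] ang 86.0 z [0.0084 0.0119 0.0156]
board 8556 c [0.58   0.1472] size [0.311 0.3  ] ang 88.6 z [0.0166 0.0197 0.0228]
timer 537 c [ 0.4537 -0.0016] size [0.055 0.092] ang 88.3 z [0.0121 0.0157 0.0194]
glue 61 c [0.5932 0.0055] size [0.188 0.019] ang 1.4 z [0.0284 0.0477 1.0447]
decoy 515 c [ 0.6348 -0.0774] size [0.072 0.297] ang 48.7 z [0.0349 0.0411 0.1013]
bench z -0.00024470199591762284
s handle top 181 c [ 0.5656 -0.217 ] size [0.027 0.043] ang 86.6 z [0.1339 0.1389 0.1409]
s block top 1124 c [ 0.565  -0.2176] size [0.152 0.091] ang 86.2 z [0.0675 0.0703 0.0751]
s handle all 471 c [ 0.5657 -0.2166] size [0.028 0.043] ang 86.6 z [0.094  0.1246 0.1402]
board ray [0.5795 0.2025 0.02  ] [[0.73, 0.3], [0.724, 0.102], [0.43, 0.107], [0.435, 0.301]]
block ray [ 0.5537 -0.2182  0.072 ] [[0.615, -0.145], [0.614, -0.295], [0.492, -0.29], [0.494, -0.142]]
```

View pics/crop.png

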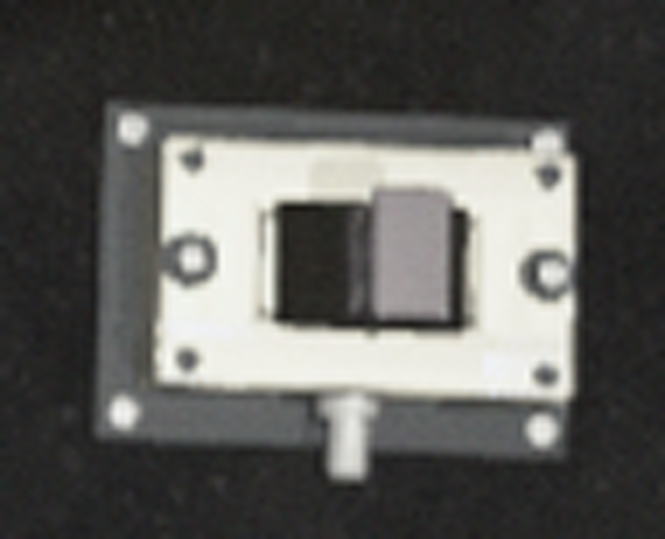

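The crop shows the handle upright in the block, the pipe pointing toward the robot and the block yawed about -4°. The mouth is at (0.566, -0.2185), and both views agree on that position and on the heights (block top 0.072, handle top 0.141).

```bash
python3 -m handwheel '[[0.087,0,0,-0.02,0,0,-10.3],[0.087,-0.0385,-0.0323,-0.0086,0,0,0],[0.087,-0.0385,-0.0323,-0.0086,0,0,0],[0.087,-0.0385,-0.0323,-0.0086,0,0,0],[0.087,-0.0385,-0.0323,-0.0086,0,0,0],[0.087,-0.0385,-0.0323,-0.0086,0,0,0],[0.087,-0.0385,-0.0323,-0.0086,0,0,0],[0.087,-0.0385,-0.0323,-0.0086,0,0,0],[0.087,-0.0385,-0.0323,0,0,0,0]]' 50
cat > st.py <<'E'
import sys
from h import *
from scipy.spatial.transform import Rotation as Ro
s=ctrl.get_state();R=Ro.from_rotvec(s["tool_rot"]).as_matrix();p=s["position"];g=p-.019*R[:,2]
print("t",s["time"],"tcp",np.round(p,4),"grasp",np.round(g,4));print("R",np.round(R,4).tolist(),"yaw ty",np.degrees(np.arctan2(R[1,1],R[0,1])).round(2))
print("F",np.round(s["ft_force"],1),"M",np.round(s["torque"],2),"grip",s["grip_force"],s["grip_width"]*.087)
print("q",np.round(s["joint_positions"],2))
if len(sys.argv)>1: print("tool shift to target",np.round(R.T@(np.array(eval(sys.argv[1]))-p),4))
E
python3 st.py "[.566,-.2185,.30]"
```

```text
time: 1.23
position: [0.451, 0.3494, 0.3033]
tool_rot: [0.11, 3.139, 0.001]
ft_force: [0.7, 0.4, -0.1]
grip_width: 0.998
grip_force: 0.0
t 1.225 tcp [0.451  0.3494 0.3033] grasp [0.451  0.3494 0.3223]
R [[-0.9976, 0.0699, 0.0007], [0.0699, 0.9976, 0.0008], [-0.0007, 0.0008, -1.0]] yaw ty 85.99
F [ 0.7  0.4 -0.1] M [ 0.01 -0.06 -0.02] grip 0.0 0.08681755965155548
q [-0.86  0.12  0.17  1.53 -0.02  1.49  0.81]
tool shift to target [-0.1544 -0.5585  0.0029]
```

```bash
python3 -m handwheel '[[0.087,-0.0129,-0.0465,0,0,0,0],[0.087,-0.0129,-0.0465,0,0,0,0],[0.087,-0.0129,-0.0465,0,0,0,0],[0.087,-0.0129,-0.0465,0,0,0,0],[0.087,-0.0129,-0.0465,0,0,0,0],[0.087,-0.0129,-0.0465,0,0,0,0],[0.087,-0.0129,-0.0465,0,0,0,0],[0.087,-0.0129,-0.0465,0,0,0,0],[0.087,-0.0129,-0.0465,0,0,0,0],[0.087,-0.0129,-0.0465,0,0,0,0],[0.087,-0.0129,-0.0465,0,0,0,0],[0.087,-0.0129,-0.0465,0,0,0,0]]'
python3 st.py "[.566,-.2185,.101]"
```

```text
time: 2.72
position: [0.5653, -0.2181, 0.3024]
tool_rot: [-0.109, -3.139, -0.001]
ft_force: [0.3, -0.5, -0.2]
grip_width: 1.002
grip_force: 0.0
t 2.725 tcp [ 0.5653 -0.2181  0.3024] grasp [ 0.5653 -0.2181  0.3214]
R [[-0.9976, 0.0694, -0.0002], [0.0694, 0.9976, 0.0004], [0.0003, 0.0004, -1.0]] yaw ty 86.02
F [ 0.3 -0.5 -0.2] M [0.02 0.03 0.05] grip 0.0 0.08717930099293927
q [-0.24  0.23  0.68  1.46 -0.14  1.5   1.94]
tool shift to target [-0.0007 -0.0004  0.2014]
```

```bash
python3 -m handwheel '[[0.087,-0.0007,-0.0004,0.05,0,0,0],[0.087,0,0,0.05,0,0,0],[0.087,0,0,0.045,0,0,0],[0.087,0,0,0.03,0,0,0],[0.087,0,0,0.017,0,0,0],[0.087,0,0,0.0094,0,0,0],[0.087,0,0,0,0,0,0]]'
python3 st.py
python3 -m handwheel '[[0.04,0,0,0,0,0,0],[0.034,0,0,0,0,0,0],[0.034,0,0,0,0,0,0],[0.022,0,0,0,0,0,0],[0.01,0,0,0,0,0,0],[0.01,0,0,0,0,0,0]]' 55
python3 st.py
```

```text
time: 3.6
position: [0.5661, -0.2175, 0.1015]
tool_rot: [0.11, 3.139, -0.0]
ft_force: [-0.0, -0.5, -1.3]
grip_width: 0.999
grip_force: 0.0
t 3.6 tcp [ 0.5661 -0.2175  0.1015] grasp [ 0.5661 -0.2175  0.1205]
R [[-0.9975, 0.07, 0.0002], [0.07, 0.9975, -0.0], [-0.0002, -0.0, -1.0]] yaw ty 85.98
F [-0.  -0.5 -1.3] M [-0.01  0.04 -0.  ] grip 0.0 0.08690182540171809
q [-0.2   0.36  0.64  1.73 -0.24  1.13  2.01]
time: 4.35
position: [0.5659, -0.2174, 0.1013]
tool_rot: [-0.11, -3.14, -0.0]
ft_force: [0.1, 1.0, 0.3]
grip_width: 0.401
grip_force: 0.0
t 4.35 tcp [ 0.5659 -0.2174  0.1013] grasp [ 0.5659 -0.2174  0.1203]
R [[-0.9976, 0.0699, -0.0], [0.0699, 0.9976, 0.0001], [0.0, 0.0001, -1.0]] yaw ty 85.99
F [0.1 1.  0.3] M [-0.02  0.01  0.01] grip 0.0 0.03490134985520945
q [-0.2   0.36  0.64  1.73 -0.24  1.13  2.01]
```

```bash
python3 -m handwheel '[[0.005,0,0,0,0,0,0],[0.005,0,0,0,0,0,0],[0.005,0,0,0,0,0,0]]' 58
python3 st.py
python3 -m handwheel '[[0.005,0,-0.0016,-0.0017,-3,0,0],[0.005,0,-0.0016,-0.0017,-3,0,0]]'
python3 st.py
```

```text
time: 4.72
position: [0.5659, -0.2181, 0.1015]
tool_rot: [0.111, 3.139, -0.001]
ft_force: [0.4, -3.1, 0.1]
grip_width: 0.293
grip_force: 58.0
t 4.725 tcp [ 0.5659 -0.2181  0.1015] grasp [ 0.5659 -0.2181  0.1205]
R [[-0.9975, 0.0705, 0.0003], [0.0705, 0.9975, -0.0008], [-0.0004, -0.0008, -1.0]] yaw ty 85.96
F [ 0.4 -3.1  0.1] M [-0.44 -0.01 -0.  ] grip 57.99625754356384 0.02550420357674728
q [-0.2   0.36  0.64  1.73 -0.24  1.13  2.01]
time: 4.97
position: [0.5653, -0.2212, 0.1038]
tool_rot: [0.109, 3.133, 0.164]
ft_force: [-0.1, -2.4, -5.3]
grip_width: 0.291
grip_force: 58.4
t 4.975 tcp [ 0.5653 -0.2212  0.1038] grasp [ 0.5652 -0.2231  0.1227]
R [[-0.9976, 0.0689, 0.0065], [0.0692, 0.9922, 0.1041], [0.0008, 0.1043, -0.9945]] yaw ty 86.02
F [-0.1 -2.4 -5.3] M [-1.31 -0.02 -0.03] grip 58.44754289254524 0.02535138723853999
q [-0.11  0.39  0.62  1.69 -0.34  1.19  2.12]
```

```bash
python3 -m handwheel '[[0.005,0,-0.0016,-0.0009,-3,0,0],[0.005,0,-0.0016,-0.0014,-3,0,0]]'
python3 st.py
python3 - <<'E'
from h import *
im,d=ctrl.get_image("scene");cv2.imwrite("pics/s1.png",cv2.resize(im[90:240,260:420],None,fx=4,fy=4))
W=world("scene",d);m=np.zeros(d.shape,bool);m[130:220,290:385]=1;z=W[...,2];k=m&(z>.064)&(z<.085);print(k.sum(),np.median(z[k]))
E
```

```text
time: 5.22
position: [0.5655, -0.2255, 0.107]
tool_rot: [0.109, 3.114, 0.327]
ft_force: [-0.1, -3.9, 2.2]
grip_width: 0.293
grip_force: 58.3
t 5.225 tcp [ 0.5655 -0.2255  0.107 ] grasp [ 0.5652 -0.2295  0.1256]
R [[-0.9975, 0.0686, 0.0154], [0.0703, 0.9758, 0.2069], [-0.0009, 0.2075, -0.9782]] yaw ty 85.98
F [-0.1 -3.9  2.2] M [-1.2   0.23 -0.01] grip 58.2514214515686 0.025504294326530102
q [-0.02  0.42  0.6   1.65 -0.44  1.27  2.21]
1266 0.070357985223336
```

View pics/s1.png

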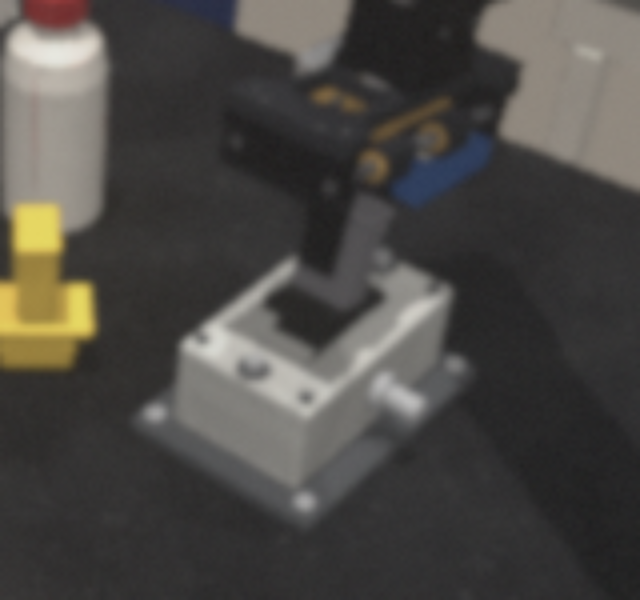

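The handle leans right and the block is still on its plate (top at 0.0704 in this view, 0.0703 before). I'll keep going to about 15.5°.

```bash
python3 -m handwheel '[[0.005,0,-0.0011,-0.0012,-2,0,0]]'
python3 st.py
python3 -m handwheel '[[0.005,0,-0.0008,-0.0009,-1.5,0,0],[0.005,0,0,0,0,0,0]]'
python3 st.py
```

```text
time: 5.4
position: [0.5655, -0.2267, 0.1079]
tool_rot: [0.109, 3.107, 0.38]
ft_force: [-0.2, -2.5, 0.0]
grip_width: 0.292
grip_force: 58.4
t 5.4 tcp [ 0.5655 -0.2267  0.1079] grasp [ 0.5652 -0.2313  0.1263]
R [[-0.9975, 0.0679, 0.0178], [0.0702, 0.9682, 0.2401], [-0.0009, 0.2408, -0.9706]] yaw ty 85.99
F [-0.2 -2.5  0. ] M [-1.26  0.12 -0.01] grip 58.36656536895134 0.025425011656131664
q [ 0.01  0.43  0.6   1.64 -0.47  1.29  2.24]
time: 5.65
position: [0.5654, -0.2278, 0.1085]
tool_rot: [0.11, 3.101, 0.42]
ft_force: [-1.0, -4.5, 4.2]
grip_width: 0.296
grip_force: 58.4
t 5.65 tcp [ 0.5654 -0.2278  0.1085] grasp [ 0.5651 -0.2328  0.1268]
R [[-0.9975, 0.0684, 0.0197], [0.0712, 0.9615, 0.2655], [-0.0008, 0.2662, -0.9639]] yaw ty 85.93
F [-1.  -4.5  4.2] M [-1.45  0.27 -0.03] grip 58.392052182607586 0.025711462763010118
q [ 0.03  0.45  0.59  1.63 -0.49  1.31  2.26]
```

```bash
cat > col.py <<'E'
from h import *
im,d=ctrl.get_image("scene");W=world("scene",d);z=W[...,2]
c=np.array([.566,-.2185]);a=np.radians(86);ey=np.array([np.cos(a),np.sin(a)]);ex=np.array([ey[1],-ey[0]])
P=(W[...,:2]-c);X=P@ex;Y=P@ey
k=(abs(X)<.016)&(Y>.0)&(Y<.06)
for lo in np.arange(-.0,.06,.006):
    q=k&(Y>=lo)&(Y<lo+.006)&(z<.13)&(z>.0);print(round(lo*1e3),q.sum(),np.round(np.percentile(z[q],[10,50,90]),4) if q.sum() else "")
b=(abs(X)<.04)&(abs(Y)<.07)&((abs(Y)>.05)|(abs(X)>.03))&(z>.06)&(z<.09);print("block",np.median(z[b]),b.sum())
E
python3 col.py
```

```text
0 100 [0.0888 0.1008 0.1161]
6 98 [0.0893 0.1171 0.127 ]
12 33 [0.0699 0.0912 0.1159]
18 62 [0.0695 0.0758 0.0923]
24 65 [0.0691 0.0904 0.0942]
30 36 [0.0688 0.0708 0.0912]
36 25 [0.0682 0.0701 0.0711]
42 24 [0.0687 0.0702 0.0721]
48 21 [0.0688 0.0702 0.0713]
54 17 [0.0702 0.071  0.0723]
block 0.07056765308681306 512
```

The collar's +y edge is up at about 0.095, so rib_a is about 14 mm up and free. Next I'll rock left over it, watching Fz.

```bash
python3 -m handwheel '[[0.005,0,0.0024,-0.0002,3,0,0]]'; python3 -m handwheel '[[0.005,0,0.0024,-0.0002,3,0,0]]'
python3 st.py
```

```text
time: 5.82
position: [0.565, -0.2257, 0.1082]
tool_rot: [0.112, 3.114, 0.337]
ft_force: [0.2, -6.2, 1.0]
grip_width: 0.294
grip_force: 58.1
time: 5.95
position: [0.5656, -0.2229, 0.1097]
tool_rot: [0.111, 3.123, 0.254]
ft_force: [-0.7, -5.5, 4.7]
grip_width: 0.295
grip_force: 58.1
t 5.95 tcp [ 0.5656 -0.2229  0.1097] grasp [ 0.5654 -0.226   0.1285]
R [[-0.9975, 0.0697, 0.0121], [0.0708, 0.9844, 0.1613], [-0.0006, 0.1618, -0.9868]] yaw ty 85.95
F [-0.7 -5.5  4.7] M [-1.31  0.18  0.04] grip 58.07517796754837 0.025672215812496513
q [-0.07  0.4   0.61  1.67 -0.4   1.24  2.17]
```

```bash
python3 -m handwheel '[[0.005,0,0.0022,-0.0010,3,0,0]]'; python3 -m handwheel '[[0.005,0,0.0022,-0.0010,3,0,0]]'
python3 st.py
```

```text
time: 6.08
position: [0.5659, -0.2204, 0.1113]
tool_rot: [0.11, 3.13, 0.173]
ft_force: [-0.4, -4.8, 3.6]
grip_width: 0.298
grip_force: 58.1
time: 6.2
position: [0.5661, -0.2184, 0.1128]
tool_rot: [0.109, 3.135, 0.091]
ft_force: [-0.5, -5.1, 2.5]
grip_width: 0.294
grip_force: 58.2
t 6.2 tcp [ 0.5661 -0.2184  0.1128] grasp [ 0.566  -0.2195  0.1317]
R [[-0.9976, 0.0696, 0.0051], [0.0698, 0.9959, 0.0576], [-0.001, 0.0578, -0.9983]] yaw ty 86.0
F [-0.5 -5.1  2.5] M [-1.45  0.18  0.02] grip 58.20040315389633 0.02554276335335002
q [-0.16  0.36  0.64  1.7  -0.29  1.18  2.06]
```

```bash
python3 -m handwheel '[[0.005,0,0.0020,-0.0012,3,0,0]]'; python3 -m handwheel '[[0.005,0,0.0020,-0.0012,3,0,0]]'
python3 st.py; python3 col.py;  python3 - <<'E'
from h import *
im,d=ctrl.get_image("scene");cv2.imwrite("pics/s2.png",cv2.resize(im[90:240,260:420],None,fx=4,fy=4))
E
```

```text
time: 6.32
position: [0.5662, -0.2171, 0.1142]
tool_rot: [0.11, 3.138, 0.007]
ft_force: [-0.6, -7.7, 1.3]
grip_width: 0.295
grip_force: 58.4
time: 6.45
position: [0.5661, -0.2149, 0.1152]
tool_rot: [-0.11, -3.138, 0.074]
ft_force: [0.1, -4.7, 2.0]
grip_width: 0.295
grip_force: 58.2
t 6.45 tcp [ 0.5661 -0.2149  0.1152] grasp [ 0.5661 -0.214   0.1342]
R [[-0.9976, 0.0699, -0.0027], [0.0699, 0.9964, -0.0472], [-0.0006, -0.0473, -0.9989]] yaw ty 85.99
F [ 0.1 -4.7  2. ] M [-1.3   0.06  0.02] grip 58.17182153463364 0.02563088234847679
q [-0.25  0.34  0.66  1.73 -0.17  1.13  1.95]
0 3 [0.063  0.0659 0.0699]
6 6 [0.0653 0.0715 0.0908]
12 97 [0.0906 0.0996 0.1205]
18 50 [0.0695 0.0905 0.113 ]
24 84 [0.0688 0.0916 0.1236]
30 68 [0.0694 0.0872 0.0916]
36 33 [0.0686 0.0713 0.089 ]
42 28 [0.0685 0.0701 0.0718]
48 21 [0.0688 0.0706 0.0716]
54 16 [0.0694 0.0704 0.0722]
block 0.07080972281108242 496
```

View pics/s2.png

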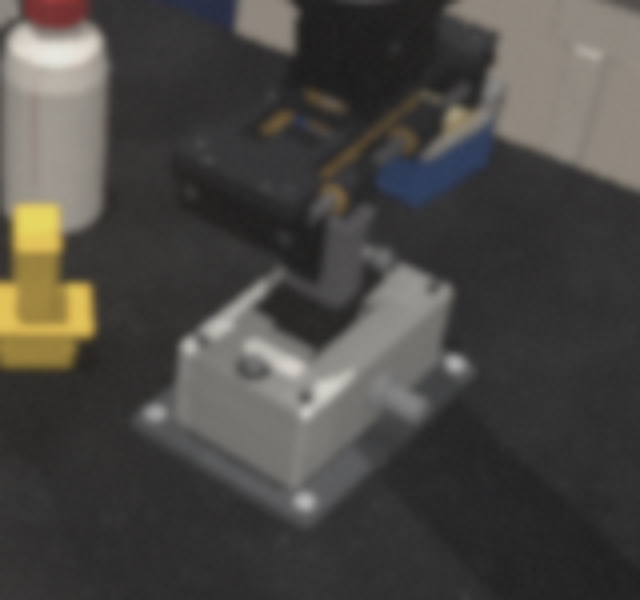

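The block is still down and the bung is about 11 mm up, just past vertical. I'll keep rocking it left.

```bash
python3 -m handwheel '[[0.005,0,0.0020,-0.0014,3,0,0]]'; python3 -m handwheel '[[0.005,0,0.0020,-0.0014,3,0,0]]';python3 -m handwheel '[[0.005,0,0.0022,-0.0014,3,0,0]]'; python3 -m handwheel '[[0.005,0,0.0022,-0.0014,3,0,0]]'
python3 st.py; python3 col.py
```

```text
time: 6.68
position: [0.5662, -0.2126, 0.1166]
tool_rot: [-0.112, -3.133, 0.153]
ft_force: [0.2, -3.4, 2.8]
grip_width: 0.293
grip_force: 58.0
time: 6.8
position: [0.5665, -0.2094, 0.1175]
tool_rot: [-0.109, -3.126, 0.235]
ft_force: [-0.2, -3.6, 2.5]
grip_width: 0.294
grip_force: 58.1
time: 6.92
position: [0.5667, -0.207, 0.1187]
tool_rot: [-0.108, -3.117, 0.317]
ft_force: [-0.9, -3.4, 1.2]
grip_width: 0.298
grip_force: 58.1
time: 7.05
position: [0.5666, -0.2042, 0.1193]
tool_rot: [-0.107, -3.105, 0.398]
ft_force: [0.5, -3.6, 1.3]
grip_width: 0.3
grip_force: 58.1
t 7.05 tcp [ 0.5666 -0.2042  0.1193] grasp [ 0.567  -0.1994  0.1377]
R [[-0.9976, 0.0664, -0.0178], [0.0688, 0.9654, -0.2514], [0.0005, -0.252, -0.9677]] yaw ty 86.06
F [ 0.5 -3.6  1.3] M [-0.63 -0.09  0.02] grip 58.133225440979004 0.02610056079379166
q [-0.44  0.31  0.69  1.78  0.06  1.08  1.7 ]
0 6 [0.0667 0.0724 0.0759]
6 5 [0.0661 0.0696 0.0722]
12 6 [0.0628 0.068  0.0934]
18 49 [0.0926 0.0946 0.1044]
24 57 [0.0695 0.0927 0.1198]
30 71 [0.0695 0.0893 0.1167]
36 101 [0.0699 0.0884 0.1239]
42 24 [0.0691 0.0706 0.0713]
48 22 [0.0693 0.0705 0.072 ]
54 18 [0.0693 0.0712 0.0733]
block 0.07075710997703719 474
```

```bash
python3 -m handwheel '[[0.005,0,0.001,-0.003,1.5,0,0]]'; python3 -m handwheel '[[0.005,0,-0.001,-0.004,-3,0,0]]';  python3 -m handwheel '[[0.005,0,-0.001,-0.004,-3,0,0]]'
python3 st.py; python3 col.py
```

```text
time: 7.22
position: [0.5661, -0.202, 0.1212]
tool_rot: [-0.107, -3.098, 0.434]
ft_force: [0.6, -2.7, -1.3]
grip_width: 0.295
grip_force: 58.1
time: 7.35
position: [0.5657, -0.2026, 0.1247]
tool_rot: [-0.103, -3.108, 0.357]
ft_force: [-0.0, -6.9, -2.4]
grip_width: 0.298
grip_force: 58.4
time: 7.48
position: [0.5658, -0.2034, 0.1296]
tool_rot: [-0.109, -3.119, 0.272]
ft_force: [-0.6, -2.3, -0.2]
grip_width: 0.295
grip_force: 58.0
t 7.475 tcp [ 0.5658 -0.2034  0.1296] grasp [ 0.5661 -0.2001  0.1483]
R [[-0.9976, 0.0683, -0.0144], [0.0698, 0.9825, -0.1726], [0.0024, -0.1731, -0.9849]] yaw ty 86.02
F [-0.6 -2.3 -0.2] M [-0.16  0.06 -0.  ] grip 58.03438872098923 0.02569012080445752
q [-0.38  0.3   0.68  1.75 -0.02  1.12  1.79]
0 3 [0.0737 0.0798 0.0831]
6 2 [0.073  0.0736 0.0743]
12 4 [0.0735 0.0778 0.0797]
18 33 [0.102  0.1051 0.1118]
24 88 [0.0701 0.1032 0.1226]
30 69 [0.0703 0.0828 0.1045]
36 66 [0.0688 0.1006 0.126 ]
42 58 [0.0693 0.0965 0.1019]
48 21 [0.0693 0.0707 0.072 ]
54 13 [0.0696 0.0708 0.074 ]
block 0.0707791553393174 461
```

```bash
python3 -m handwheel '[[0.005,0,-0.003,-0.004,-3,0,0],[0.005,0,-0.003,-0.004,-3,0,0],[0.005,0,-0.003,-0.004,-3,0,0]]'; python3 st.py;  python3 -m handwheel '[[0.005,0,0,-0.006,-1,0,0]]';python3 -m handwheel '[[0.005,0,0,-0.008,0,0,0]]'
python3 st.py; python3 col.py|tail -1
```

```text
time: 7.9
position: [0.5662, -0.2077, 0.1421]
tool_rot: [-0.107, -3.137, 0.02]
ft_force: [-0.5, 1.0, -1.8]
grip_width: 0.296
grip_force: 58.0
t 7.9 tcp [ 0.5662 -0.2077  0.1421] grasp [ 0.5662 -0.2075  0.1611]
R [[-0.9977, 0.0681, -0.0029], [0.0682, 0.9976, -0.0128], [0.0021, -0.013, -0.9999]] yaw ty 86.09
F [-0.5  1.  -1.8] M [ 0.02 -0.05  0.03] grip 57.98167794942856 0.025772222500806942
q [-0.25  0.31  0.66  1.7  -0.19  1.2   1.96]
time: 8.02
position: [0.5657, -0.2095, 0.1484]
tool_rot: [-0.111, -3.137, -0.003]
ft_force: [0.4, -0.9, -1.7]
grip_width: 0.293
grip_force: 58.0
time: 8.15
position: [0.5661, -0.2093, 0.1568]
tool_rot: [-0.109, -3.138, -0.001]
ft_force: [0.3, 0.6, -2.1]
grip_width: 0.295
grip_force: 58.0
t 8.15 tcp [ 0.5661 -0.2093  0.1568] grasp [ 0.5661 -0.2093  0.1758]
R [[-0.9976, 0.0696, -0.0016], [0.0696, 0.9976, 0.0009], [0.0016, 0.0008, -1.0]] yaw ty 86.01
F [ 0.3  0.6 -2.1] M [ 0.01 -0.04 -0.02] grip 57.98112452030182 0.025659327781397193
q [-0.24  0.3   0.67  1.68 -0.2   1.23  1.97]
block 0.07096059383485578 506
```

```bash
python3 -m handwheel '[[0.005,0,0,-0.03,0,0,0],[0.005,0,0,-0.04,0,0,0],[0.005,0,0,-0.03,0,0,0],[0.005,0.0012,0.02,0,0,0,0],[0.005,0.0024,0.04,0,0,0,0],[0.005,0.0024,0.04,0,0,0,0],[0.005,0.0024,0.04,0,0,0,0],[0.005,0.0024,0.04,0,0,0,0],[0.005,0.0024,0.04,0,0,0,0],[0.005,0.0024,0.04,0,0,0,0],[0.005,0.0024,0.04,0,0,0,0],[0.005,0.0024,0.04,0,0,0,0]]'
python3 -m handwheel '[[0.005,0.0024,0.04,0,0,0,0],[0.005,0.0012,0.02,0,0,0,0],[0.005,0,0,0,0,0,0],[0.005,0,0,0,0,0,0]]'
python3 st.py; python3 - <<'E'
from h import *
im,d=ctrl.get_image("scene");cv2.imwrite("pics/s3.png",im)
W=world("scene",d);np.save("W.npy",W)
E
```

```text
time: 9.7
position: [0.5692, 0.1327, 0.2574]
tool_rot: [0.107, 3.14, 0.0]
ft_force: [1.0, -0.0, -1.9]
grip_width: 0.293
grip_force: 58.0
time: 10.2
position: [0.5708, 0.1878, 0.2574]
tool_rot: [0.114, 3.139, -0.002]
ft_force: [-0.8, 0.1, -1.6]
grip_width: 0.292
grip_force: 58.0
t 10.2 tcp [0.5708 0.1878 0.2574] grasp [0.5708 0.1879 0.2764]
R [[-0.9974, 0.0724, 0.0003], [0.0724, 0.9974, -0.0014], [-0.0004, -0.0013, -1.0]] yaw ty 85.85
F [-0.8  0.1 -1.6] M [-0.03 -0.09 -0.02] grip 57.981615364551544 0.025447315771517865
q [-0.73  0.21  0.43  1.54 -0.09  1.41  1.21]
```

View pics/s3.png

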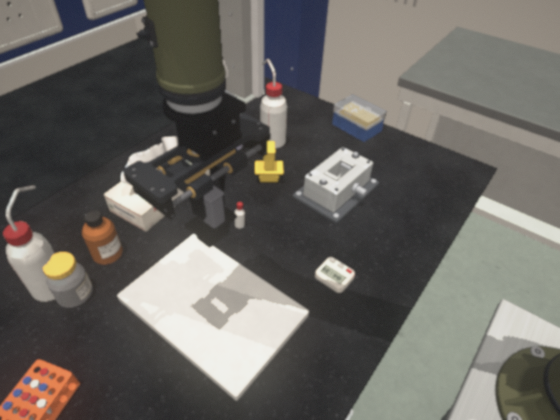

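```bash
python3 - <<'E'
from h import *
im=cv2.imread("pics/s3.png");W=np.load("W.npy")
cv2.imwrite("pics/s3c.png",cv2.convertScaleAbs(cv2.resize(im[150:250,160:270],None,fx=5,fy=5,interpolation=2),alpha=2.2,beta=10))
c=np.array([.5708,.1879]);a=np.radians(85.9);ey=np.array([np.cos(a),np.sin(a)]);ex=np.array([ey[1],-ey[0]])
P=W[...,:2]-c;X=P@ex;Y=P@ey;z=W[...,2]
for lo in np.arange(.185,.30,.006):
    q=(abs(X)<.04)&(abs(Y)<.05)&(z>=lo)&(z<lo+.006)
    if q.sum()>3: print(round(lo,3),q.sum(),"X",np.round(np.percentile(X[q],[5,50,95])*1e3,1),"Y",np.round(np.percentile(Y[q],[5,50,95])*1e3,1))
q=(abs(X)<.02)&(Y>.016)&(Y<.032)&(z>.225)&(z<.25)
A=np.c_[X[q],Y[q],np.ones(q.sum())];r=np.linalg.lstsq(A,z[q],rcond=None)[0];print("collar top plane",q.sum(),r)
E
```

```text
0.197 67 X [-15.1 -14.    9.4] Y [-16.7  11.2  21.7]
0.203 63 X [-15.3 -14.2  -2.9] Y [-17.9   4.9  21.6]
0.209 73 X [-15.9 -14.5 -12.6] Y [-19.9   1.7  23.2]
0.215 23 X [-15.4 -14.4 -13.7] Y [-20.5   2.2  21.2]
0.221 4 X [-21.  -20.    0.5] Y [-7.3 23.8 32.3]
0.227 149 X [-22.7 -20.5  16.6] Y [-24.8  21.6  33.9]
0.233 517 X [-21.5  -7.7  18.5] Y [-30.   15.2  31.5]
0.239 53 X [-19.9 -18.6  -1.5] Y [-7.7  8.6 12.3]
0.245 53 X [-20.  -18.6  -6.2] Y [-6.6  8.5 12.4]
0.251 54 X [-20.4 -18.8  -7. ] Y [-9.2  5.6 17.5]
0.257 101 X [-20.   -9.9   7.8] Y [-9.9 12.5 22.5]
0.263 88 X [-20.  -10.    9.7] Y [-8.4 12.4 22.8]
0.269 106 X [-19.8 -10.1   8.4] Y [-10.2  12.5  22.6]
0.275 85 X [-19.7 -15.5   4.6] Y [-6.9 12.  23.5]
0.281 97 X [-19.9 -11.7   6.7] Y [-7.1 12.2 24.5]
0.287 99 X [-21.3  -9.4   5.7] Y [-20.8  12.9  25.8]
0.293 236 X [-20.9 -10.7  -2.3] Y [-17.1   1.8  26.5]
0.299 45 X [-10.   -8.2  -1. ] Y [-24.4 -15.7 -11.8]
collar top plane 225 [ 0.00220529 -0.02327861  0.23474761]
```

View pics/s3c.png

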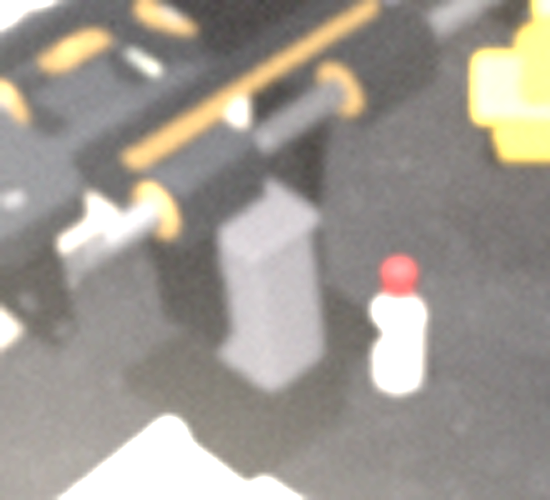

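The bung hangs upright to within about 1.3°, its end about 60 mm below the TCP, so I expect contact at TCP z ≈ 0.080.

```bash
python3 -m handwheel '[[0.005,0,0,0.03,0,0,0],[0.005,0,0,0.04,0,0,0],[0.005,0,0,0.04,0,0,0],[0.005,0,0,0.03,0,0,0],[0.005,0,0,0.018,0,0,0],[0.005,0,0,0.01,0,0,0],[0.005,0,0,0.004,0,0,0],[0.005,0,0,0,0,0,0]]'
python3 -m handwheel '[[0.005,0,0,0.002,0,0,0],[0.005,0,0,0,0,0,0]]'
python3 -m handwheel '[[0.005,0,0,0.001,0,0,0],[0.005,0,0,0,0,0,0]]'
python3 -m handwheel '[[0.005,0,0,0.001,0,0,0],[0.005,0,0,0,0,0,0]]'
```

```text
time: 11.25
position: [0.571, 0.1903, 0.086]
tool_rot: [0.11, 3.139, 0.001]
ft_force: [-0.0, 0.4, -0.7]
grip_width: 0.297
grip_force: 58.0
time: 11.5
position: [0.5707, 0.1904, 0.0837]
tool_rot: [0.11, 3.139, 0.001]
ft_force: [0.4, 0.7, -1.6]
grip_width: 0.289
grip_force: 58.0
time: 11.75
position: [0.5704, 0.1902, 0.0823]
tool_rot: [0.11, 3.14, 0.0]
ft_force: [-0.1, -0.4, -1.7]
grip_width: 0.293
grip_force: 58.0
time: 12.0
position: [0.5704, 0.1902, 0.0811]
tool_rot: [-0.11, -3.14, 0.0]
ft_force: [0.5, 0.1, -0.7]
grip_width: 0.292
grip_force: 58.0
```

```bash
for i in 1 2 3; do python3 -m handwheel '[[0.005,0,0,0.0007,0,0,0],[0.005,0,0,0,0,0,0]]' | sed -n '2p;4p'; done
```

```text
position: [0.5704, 0.1902, 0.0805]
ft_force: [0.0, 0.9, -2.2]
position: [0.5704, 0.1902, 0.0798]
ft_force: [1.1, -0.9, -2.2]
position: [0.5707, 0.1902, 0.0794]
ft_force: [-0.9, -0.2, 0.6]
```

```bash
for i in 1 2; do python3 -m handwheel '[[0.005,0,0,0.0006,0,0,0],[0.005,0,0,0,0,0,0]]' | sed -n '2p;4p'; done
```

```text
position: [0.571, 0.1901, 0.0793]
ft_force: [-0.6, -1.1, 4.7]
position: [0.5713, 0.1901, 0.0793]
ft_force: [-3.4, -0.8, 7.9]
```

It is on the board. I'll ease back, release slowly, then retreat.

```bash
python3 -m handwheel '[[0.005,0,0,-0.0008,0,0,0],[0.005,0,0,0,0,0,0]]' 20; python3 -m handwheel '[[0.005,0,0,0,0,0,0],[0.029,0,0,0,0,0,0],[0.034,0,0,0,0,0,0],[0.06,0,0,0,0,0,0],[0.06,0,0,0,0,0,0],[0.06,0,0,0,0,0,0],[0.06,0,0,0,0,0,0]]' 5
python3 -m handwheel '[[0.06,0,0,-0.01,0,0,0],[0.06,0,0,-0.02,0,0,0],[0.06,0,0,-0.04,0,0,0],[0.06,0,0,-0.05,0,0,0],[0.06,0,0,-0.04,0,0,0],[0.06,-0.02,0,-0.04,0,0,0],[0.06,0.04,0,0,0,0,0],[0.06,0.04,0.0,0,0,0,0],[0.06,0,0,0,0,0,0],[0.06,0,0,0,0,0,0]]'
python3 - <<'E'
from h import *
im,d=ctrl.get_image("scene");im2,d2=ctrl.get_image("top")
cv2.imwrite("pics/end.png",np.hstack([cv2.resize(im,(400,300)),cv2.resize(im2,(400,300))]))
W=world("scene",d);z=W[...,2]
q=(abs(W[...,0]-.571)<.05)&(abs(W[...,1]-.19)<.05)&(z>.025)&(z<.15);print("bung",q.sum(),z[q].max(),"handle top",np.median(W[q&(z>.112)],0))
q=(abs(W[...,0]-.571)<.05)&(abs(W[...,1]-.19)<.05)&(z>.05)&(z<.064);A=np.c_[W[q][:,:2],np.ones(q.sum())];print("collar slope",q.sum(),np.linalg.lstsq(A,z[q],rcond=None)[0])
E
python3 col.py|tail -1; python3 st.py
```

```text
time: 13.5
position: [0.5709, 0.19, 0.0793]
tool_rot: [0.11, 3.139, 0.0]
ft_force: [0.2, -1.4, 5.7]
grip_width: 0.307
grip_force: 20.0
time: 14.38
position: [0.5705, 0.1902, 0.0788]
tool_rot: [0.11, 3.14, 0.0]
ft_force: [0.5, 0.1, 0.3]
grip_width: 0.674
grip_force: 0.0
time: 15.62
position: [0.5113, 0.1942, 0.2802]
tool_rot: [0.11, 3.137, 0.002]
ft_force: [0.6, -0.2, 0.9]
grip_width: 0.686
grip_force: 0.0
bung 1270 0.12017180001080453 handle top [0.56875814 0.19132429 0.11713139]
collar slope 510 [ 0.01557462 -0.0120965   0.04991983]
block 0.07064496688439413 629
t 15.775 tcp [0.5115 0.1939 0.2791] grasp [0.5115 0.1939 0.2981]
R [[-0.9975, 0.0711, 0.0008], [0.0711, 0.9975, -0.0002], [-0.0008, -0.0001, -1.0]] yaw ty 85.92
F [-0.1 -1.   0.2] M [-0.01 -0.04  0.02] grip 0.0 0.060226796230928754
q [-0.79  0.07  0.41  1.64 -0.03  1.44  1.12]
```

View pics/end.png

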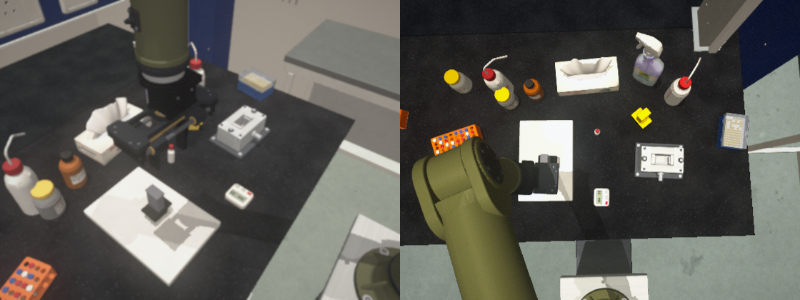

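The bung stands upright on the board (scene view, about (158,203)), its top at about 0.119 as expected. The block is down, the timer and glue are undisturbed and the gripper is clear.

```bash
python3 -c "
from bench import ctrl
print(ctrl.close_job())"
```

```text
the job is handed in; nothing more can be done
None
```

The bung came out with a rock of about 15° right, then about 16° left; the block stayed on its base plate, the bung stands upright and released on the white board, nothing else was touched, and I handed the job in at about 16 s.

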